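# Sweep rubber heels off the shoemaker's block

## Robot

A 6-joint arm with a two-finger parallel gripper is mounted at the origin on the work surface. World frame = base frame: x ahead of the robot, y to its left, z up, the work surface at z = 0. Lengths are in m, angles in rad, forces in N, time in s.
With the tool pointing down it reaches from about 0.375 to 0.75 m from the base axis. Payload 9 kg.
Tool frame: the origin (TCP) lies on the mounting face of the last link; the fingertips stand 173 mm ahead of it and the grasp point (between the pads) lies 155 mm ahead of it; z points along the fingers, y is the line along which they close (so a half turn about z gives the same grasp; the last joint's range is limited). The gripper opens to 85 mm and grips with 20 to 120 N. Pads are 22 mm wide; open, the fingers measure 114 mm over their backs; the gripper's body (76 mm by 85 mm) begins 54 mm behind the grasp point. The pads swing forward as they close: fully open they stand 13 mm farther back than shut.
Start: joints at [-1.386, 0.104, 0.097, 1.564, 0, 1.353], TCP at [0.235, -0.552, 0.405] pointing down, gripper open.
Joint ranges: [-2.99, 2.99], [-0.84, 1.86], [-1.1, 1.16], [-1.84, 2.11], [-1.51, 1.56], [-3.14, 3.14]. Speed limits (rad/s): [2.22, 2.22, 2.57, 3.14, 3.14, 3.14].

## Interface

Orientations are given as a rotation vector (axis times angle).
In Python, from plant import * gives the robot as it stands.
- The arm moves only by the tool play_rows, never from a script. Its argument "motion" is a list of rows, each an object with "dp": the shift along the tool's x, y, z normalised to -1 to 1, where 1 is 0.25 m, a list of three; "turn": the turn, a rotation vector about the tool's x, y, z normalised to -1 to 1, where 1 is 90 degrees, a list of three. A call has 1 to 10 rows; each row is the pose to reach, as a shift and turn from the pose commanded when the call began, along the tool's axes at that moment; what a row does not reach only later rows make up. A row lasts 1/8 s, in which the tool goes at most 62.5 mm and 10.7 degrees, less where a joint would pass 70% of its speed; a pose out of reach is approached as far as the arm can. A call with a number of a shift or a turn outside -1 to 1 is refused whole. A call with a gripper value outside its range is refused whole. "claw" is the closure, from -1 (fully open) to 1 (shut), set as the call begins (left out, the last holds). The fingers move at their own pace and stop on an object; the grip force is fixed at half the most. Time passes only in rows, so rows that repeat a pose let the fingers close. It gives the time, the measured TCP pose, the force, the opening and the grip force at its end, in the units of the state.
- state(): the state, without advancing time (a new reading comes with each control period).
- snapshot(name): name is "scene" or "top" or "wrist"; returns a dict with "pixels" (420x560x3 uint8, red, green, blue), "K" (3x3 intrinsics, pixels), "world_to_cam" (4x4, takes a point from world to camera coordinates); the wrist camera has in their place "T_tool_cam" (4x4, takes a point from camera to tool coordinates, whose origin is the TCP and whose axes are the flange's). Camera axes: x right, y down, z forward; pixel columns grow to the right and rows downward; lengths in m; the calibration is good to about 2 mm. The wrist camera is an equidistant fisheye: a pixel r from the principal point sees the ray r / f radians off the axis. A picture is of the moment at which its call begins: read the wrist's pose just before it. There is no depth.
- close_job(): hands the job in; it is judged then, once.
Trained networks look in a picture, given as the dict that the camera call returned (one of the last four; its "shot" number tells which), for a name from the list of things; names that differ only in an ending like _2 or _b are one class to them, and where a whole thing is asked for, a point or a joint stands for the part that bears it (a point fixed in the world has none). Each returns a list of dicts, best first, with "p" (0 to 1); they miss things now and then, are a little off and sometimes report something else, mostly with a low value. They report only what shows in the picture. A call takes as long as a camera call. They do not tell look-alikes from the thing itself.
- find_in(picture, name): "extent" ([left, top, right, bottom] in pixels, round what is visible of it).
- outline_of(picture, name): "pixels" (420x560 bool, what is visible of it) and "extent" ([left, top, right, bottom] in pixels, round what is visible of it).
- spot_point(picture, name): "at" ([row, column] in pixels: a listed point, or the origin of a listed thing).
The state is a dict: "time_s": time; "q": joint angles; "joint_vel": joint speeds; "effort": joint torques, N m; "tool_pos": TCP position; "orientation": TCP orientation; "ft_force": force on the tool from outside, world axes, zero at the start; "wrist_torque": the same for the moment, N m; "gripper_width": finger opening in m; "gripper_force": force on a finger pad.
Only numpy, scipy, OpenCV 4.12 (cv2) and the standard library are available. Lean on these libraries where they do the work, as an engineer would, in place of code of your own. Each camera call takes 0.05 s, during which the arm holds its last target. There are 200 camera calls.

## Task

Two pairs of rubber shoe heels lie scattered on the shoemaker's block. Sweep all four along the block with your fingers and over its end into the empty wooden tray, not the tray of buckles; push them only, without pinching, pressing hard on or lifting any. Leave the shoe-cream jar standing on the block where it is, and leave the shoe last and the hammer alone.

Things in the scene. Friction and masses are not known exactly. Their poses are not given: they have to be found in the camera images.
- block: Fixed wooden work block, 240 mm (its x) by 400 mm (its y) by 65 mm high, lying on the bench. Origin at the centre of its underside; its flat bare top is 65 mm above the origin. Its y axis is the long way; the ends are at y = +-200 mm. The heels and the jar start on its top, no closer than 25 mm from each other and 10 mm or more from its edges. Its place and yaw vary (yaw up to about 0.12 rad).
- tray: The empty open wooden tray, 270 mm (x) by 130 mm (y) by 55 mm high outside, walls 6 mm, floor 6 mm; fixed. Its long side stands against one end of the block (1 mm gap, same yaw; which end varies), rim 10 mm below the top of the block, so that what is pushed over that end falls in. Origin at the centre of its underside, axes parallel to the block's.
- buckle_tray: A tray of the same make and size, part filled with brass buckles, standing in the same way against the other end of the block; fixed. Origin and axes as for the tray.
- heel1: Loose D-shaped black rubber heel, 46 mm long (x) by 44 mm wide (y) by 10 mm thick, 12 to 28 g: round (radius 22 mm) at the -x end, straight edge at x = +23 mm. Origin at the centre of its underside. Lies flat anywhere on the block at any yaw, five small steel-washered nail holes on top; slides when pushed at its edge by less than 1 N.
- heel2: Loose D-shaped black rubber heel, 46 mm long (x) by 44 mm wide (y) by 10 mm thick, 12 to 28 g: round (radius 22 mm) at the -x end, straight edge at x = +23 mm. Origin at the centre of its underside. Lies flat anywhere on the block at any yaw, five small steel-washered nail holes on top; slides when pushed at its edge by less than 1 N.
- heel3: Loose D-shaped black rubber heel, 46 mm long (x) by 44 mm wide (y) by 10 mm thick, 12 to 28 g: round (radius 22 mm) at the -x end, straight edge at x = +23 mm. Origin at the centre of its underside. Lies flat anywhere on the block at any yaw, five small steel-washered nail holes on top; slides when pushed at its edge by less than 1 N.
- heel4: Loose D-shaped black rubber heel, 46 mm long (x) by 44 mm wide (y) by 10 mm thick, 12 to 28 g: round (radius 22 mm) at the -x end, straight edge at x = +23 mm. Origin at the centre of its underside. Lies flat anywhere on the block at any yaw, five small steel-washered nail holes on top; slides when pushed at its edge by less than 1 N.
- jar: Loose closed jar of shoe cream, white with a black screw cap, 50 mm across, 36 mm tall, 110 g, standing on the block among the heels. Origin at the centre of its underside. Must stay there; it can stand between a heel and the tray.
- last: Loose green plastic shoe last (foot form), 240 by 86 by 112 mm high, on the bench beside one of the trays. Origin at the centre of its underside, toe to +x. To be left alone.
- hammer: Loose hammer 260 mm long lying on the bench beside one of the trays. To be left alone.
There are look-alikes about, which are no part of the job. Leave any green look-alike of the heel2 alone.

How it is judged:
By the outcome, as a careful person would: the job done as asked, in the order asked, and still so for the second after the job is handed in, with the robot touching nothing.
It also fails if it takes over 64 s, if anything falls off the work surface, if the arm or the gripper's body presses on something with over 40 N, if the wrist force passes 120 N, or if a joint passes its speed limit or range.

## Working session

There is one attempt and no reset: what is moved stays moved. The work goes in short steps, Python scripts to look and compute and a tool call to move; the robot and the scene stay as the last step left them, time stands still between calls to the robot, and variables do not carry over. Pictures are saved under pics/ and viewed, at most 10 in all, crops included, and the job is handed in when it is done.

Besides the shell and the picture viewer there is one more tool, called after "Call:" in YAML: its name, and indented under it one key for each argument. play_rows: Moves the arm, as the interface text tells. Scaled input: -1 to 1 covers 0.25 m each way for a shift and 90 degrees each way for a turn. Its arguments: {"type":"object","properties":{"motion":{"type":"array"},"claw":{"type":"number"}},"required":["motion"]}

```bash
mkdir -p pics; ls; cat > h.py <<'E'
from plant import *
import numpy as np, cv2
def ray(s,u,v):
    K=np.array(s["K"]);T=np.linalg.inv(np.array(s["world_to_cam"]))
    d=T[:3,:3]@np.linalg.solve(K,[u,v,1.]);return T[:3,3],d
def at(s,u,v,z):
    o,d=ray(s,u,v);return o+d*(z-o[2])/d[2]
def proj(s,P):
    P=np.atleast_2d(P);T=np.array(s["world_to_cam"]);c=(T[:3,:3]@P.T).T+T[:3,3]
    p=(np.array(s["K"])@c.T).T;return p[:,:2]/p[:,2:]
def save(n,img):cv2.imwrite(f"pics/{n}.png",cv2.cvtColor(img,cv2.COLOR_RGB2BGR))
E
python3 - <<'E'
from h import *
st=state();print(st)
for n in("top","scene"):
    s=snapshot(n);save(n+"0",s["pixels"])
    if n=="top":
        for k in("block","tray","buckle_tray","heel1","jar","last","hammer"):
            for d in find_in(s,k)[:6]:print(k,round(d["p"],2),np.round(d["extent"]))
E
```

```text
pics
{'time_s': 0.0, 'q': array([-1.38569425e+00,  1.04721983e-01,  9.64949961e-02,  1.56387792e+00,
        2.02298453e-06,  1.35311206e+00]), 'joint_vel': array([-0.00037692, -0.00105295, -0.00078016,  0.00090067, -0.00103051,
       -0.0001519 ]), 'effort': array([ 3.41672217e-03, -5.56946468e+01,  5.03637064e+01,  1.74308015e-02,
       -2.10623762e-04,  1.37213385e-05]), 'tool_pos': array([ 0.23519013, -0.55188235,  0.40392304]), 'orientation': array([-3.07681551e+00, -6.28165320e-01, -3.66470825e-05]), 'ft_force': array([ 0.28234336, -0.42123649, -0.43954411]), 'wrist_torque': array([-0.02183436, -0.03496716, -0.00898639]), 'gripper_force': 0.0, 'gripper_width': 0.08515230827428144}
block 0.73 [126. 141. 196. 256.]
block 0.64 [182. 151. 358. 264.]
tray 0.61 [124. 140. 196. 255.]
buckle_tray 0.88 [346. 160. 409. 278.]
heel1 0.89 [188. 281. 208. 303.]
heel1 0.89 [131. 289. 154. 307.]
heel1 0.83 [244. 111. 263. 131.]
heel1 0.73 [212. 170. 232. 190.]
heel1 0.67 [185. 221. 205. 241.]
heel1 0.61 [266. 193. 285. 213.]
jar 0.79 [319. 222. 344. 248.]
jar 0.23 [ 75. 174. 118. 272.]
last 0.76 [ 73. 173. 120. 273.]
last 0.61 [268. 194. 284. 213.]
hammer 0.55 [426. 173. 466. 281.]
```

```bash
python3 - <<'E'
import cv2
a=cv2.imread("pics/top0.png")[90:320,60:480]
cv2.imwrite("pics/topc.png",cv2.resize(a,(798,437),interpolation=cv2.INTER_CUBIC))
E
```

```text
(no output)
```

View pics/topc.png

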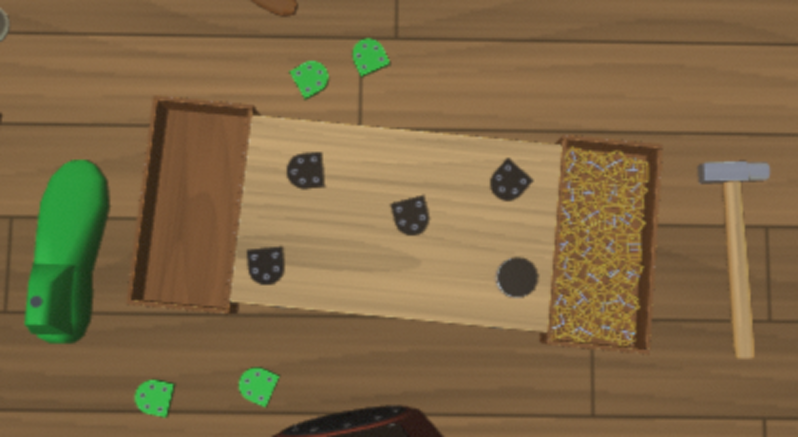

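View pics/scene0.png

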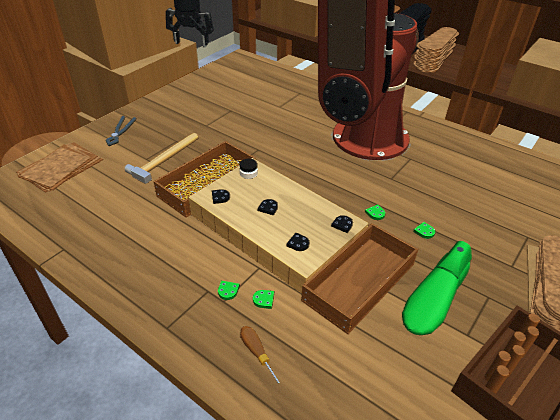

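The four black heels on the block are at full-image pixels about (221,179), (328,185), (276,203) and (200,230). The jar is at (332,236), well out of the way. The empty tray is at the left end. The four green look-alikes lie on the bench at (222,131), (254,120), (141,298) and (195,293); they're the wrong colour and off the block, so I'll leave them.

```bash
python3 - <<'E'
from h import *
s=snapshot("top");im=s["pixels"].astype(int)
f=lambda x,y:(60+x/1.9-.25,90+y/1.9-.25)
C=[at(s,*f(*p),.065) for p in((249,115),(562,143),(549,331),(232,302))]
print("corners",np.round(C,3).tolist(),[round(float(np.linalg.norm(C[i]-C[i-1])),3) for i in range(4)])
o=np.mean(C,0);e=(C[0]+C[3]-C[1]-C[2]);e/=np.linalg.norm(e);print("ctr",o,"dir to tray",e,np.degrees(np.arctan2(e[1],e[0])))
m=((im.max(2)<75)).astype(np.uint8)
n,l,t,c=cv2.connectedComponentsWithStats(m)
n2=np.array([-e[1],e[0],0])
for i in range(1,n):
    x,y,w,h,a=t[i]
    if a>150 and 180<x<350 and 145<y<260:
        z=.101 if x>300 and y>210 else .075
        p=at(s,*c[i],z);d=p-o;print(t[i],np.round(c[i],1),"world",np.round(p,3),"along",round(d@e,3),"side",round(d@n2,3))
print(s["K"],np.linalg.inv(s["world_to_cam"])[:3,3])
for n in ("green",): 
    g=((im[:,:,1]>im[:,:,0]+60)).astype(np.uint8);k,l,t,c=cv2.connectedComponentsWithStats(g)
    for i in range(1,k):
        if t[i][4]>100:print("green",np.round(at(s,*c[i],.01),3),t[i])
E
```

```text
corners [[0.665, 0.206, 0.065], [0.634, -0.195, 0.065], [0.395, -0.177, 0.065], [0.427, 0.219, 0.065]] [0.238, 0.402, 0.239, 0.397]
ctr [0.53005681 0.01328963 0.065     ] dir to tray [0.07744883 0.99699633 0.        ] 85.55806071051745
[211 171  19  18 240] [220.8 179.5] world [0.592 0.13  0.075] along 0.121 side -0.053
[319 174  21  21 234] [327.6 185.2] world [ 0.582 -0.125  0.075] along -0.134 side -0.062
[266 194  19  19 225] [275.8 203.1] world [ 0.537 -0.002  0.075] along -0.015 side -0.008
[190 220  19  19 252] [199.6 229. ] world [0.473 0.177 0.075] along 0.159 side 0.069
[323 226  19  20 301] [332.1 235.6] world [ 0.461 -0.132  0.101] along -0.15 side 0.058
[[406.95403751   0.         276.30732344]
 [  0.         406.95403751 209.53354337]
 [  0.           0.           1.        ]] [0.4248726  0.00499727 1.03570996]
green [0.762 0.057 0.01 ] [246 110  19  20 232]
green [0.731 0.136 0.01 ] [213 122  20  19 230]
green [0.518 0.46  0.01 ] [  73  174   40   89 1840]
green [0.319 0.194 0.01 ] [186 284  21  20 270]
green [0.303 0.328 0.01 ] [131 290  20  19 272]
```

Call:
play_rows:
  motion:
    - {"dp": [0.924, -0.485, 0.216], "turn": [0, 0, -0.694]}
    - {"dp": [0.924, -0.485, 0.216], "turn": [0, 0, -0.694]}
    - {"dp": [0.924, -0.485, 0.216], "turn": [0, 0, -0.694]}
    - {"dp": [0.924, -0.485, 0.216], "turn": [0, 0, -0.694]}
    - {"dp": [0.924, -0.485, 0.216], "turn": [0, 0, -0.694]}
    - {"dp": [0.924, -0.485, 0.216], "turn": [0, 0, -0.694]}
    - {"dp": [0.924, -0.485, 0.216], "turn": [0, 0, -0.694]}
    - {"dp": [0.924, -0.485, 0.216], "turn": [0, 0, -0.694]}
  claw: 0.72

```text
time_s: 1.5
tool_pos: [0.4, -0.3501, 0.3508]
orientation: [2.31, 2.129, -0.0]
ft_force: [-0.0, -0.2, 0.3]
gripper_width: 0.0118
gripper_force: 0.0
```

```bash
cat >> h.py <<'E'
from scipy.spatial.transform import Rotation as Ro
O=np.array([.53006,.01329,0]);E=np.array([.07745,.997,0]);N=np.array([-.997,.07745,0])
def go(*targets):
    st=state();R=Ro.from_rotvec(st["orientation"]);p=np.array(st["tool_pos"]);d=p-O
    print("t",round(st["time_s"],2),"s,u,tip",np.round([d@E,d@N,p[2]-.173],4),"w",round(st["gripper_width"],4),"F",np.round(st["ft_force"],1),"q",np.round(st["q"],2))
    Rt=Ro.from_matrix(np.c_[E,np.cross([0,0,-1],E),[0,0,-1]])
    print("turn",np.round((R.inv()*Rt).as_rotvec()/(np.pi/2),4))
    for s,u,z in targets:
        print((s,u,z),"dp",np.round(R.inv().apply(O+s*E+u*N+[0,0,z+.173]-p)/.25,4))
E
python3 -c "
from h import *
go((-.1,.02,.17),(.095,.069,.15))"
```

```text
t 1.5 s,u,tip [-0.3724  0.1015  0.1778] w 0.0118 F [-0.  -0.2  0.3] q [-0.97 -0.11 -0.21  1.47 -0.    0.69]
turn [ 0.0001  0.0002 -0.0026]
(-0.1, 0.02, 0.17) dp [1.091  0.3214 0.0311]
(0.095, 0.069, 0.15) dp [1.8702 0.1221 0.1109]
```

Call:
play_rows:
  motion:
    - {"dp": [1.0, 0.32, 0], "turn": [0, 0, -0.0026]}
    - {"dp": [1.0, 0.32, 0], "turn": [0, 0, -0.0026]}
    - {"dp": [1.0, 0.32, 0], "turn": [0, 0, -0.0026]}
    - {"dp": [1.0, 0.32, 0], "turn": [0, 0, -0.0026]}
    - {"dp": [1.0, 0.32, 0], "turn": [0, 0, -0.0026]}

```text
time_s: 2.12
tool_pos: [0.5001, -0.1041, 0.3509]
orientation: [2.301, 2.139, 0.001]
ft_force: [0.1, -0.2, 0.0]
gripper_width: 0.0118
gripper_force: 0.0
```

Call:
play_rows:
  motion:
    - {"dp": [0.87, -0.19, 0.1], "turn": [0, 0, 0]}
    - {"dp": [0.87, -0.19, 0.1], "turn": [0, 0, 0]}
    - {"dp": [0.87, -0.19, 0.1], "turn": [0, 0, 0]}
    - {"dp": [0.87, -0.19, 0.1], "turn": [0, 0, 0]}
    - {"dp": [0.87, -0.19, 0.2], "turn": [0, 0, 0]}
    - {"dp": [0.87, -0.19, 0.3], "turn": [0, 0, 0]}
    - {"dp": [0.87, -0.19, 0.36], "turn": [0, 0, 0]}
    - {"dp": [0.87, -0.19, 0.36], "turn": [0, 0, 0]}

```text
time_s: 3.12
tool_pos: [0.4678, 0.1129, 0.2598]
orientation: [-2.303, -2.135, 0.002]
ft_force: [0.1, -0.0, 0.8]
gripper_width: 0.0122
gripper_force: 0.0
```

```bash
python3 - <<'E'
from h import *
go((.095,.069,.08),(.095,.069,.069),(.235,.069,.069))
s=snapshot("scene");c=proj(s,O+.095*E+.069*N+[0,0,.09])[0].astype(int);print(c)
x,y=c-[60,50];save("tip1",cv2.resize(s["pixels"][max(y,0):y+90,x:x+120],(720,540),interpolation=cv2.INTER_CUBIC))
E
```

```text
t 3.12 s,u,tip [0.0945 0.0698 0.0868] w 0.0122 F [ 0.1 -0.   0.8] q [-0.04 -0.24 -0.5   1.32 -0.    1.61]
turn [-0.0011  0.0002  0.0012]
(0.095, 0.069, 0.08) dp [0.0019 0.0031 0.0274]
(0.095, 0.069, 0.069) dp [0.0019 0.0032 0.0714]
(0.235, 0.069, 0.069) dp [0.5619 0.0043 0.0712]
[322 205]
```

View pics/tip1.png

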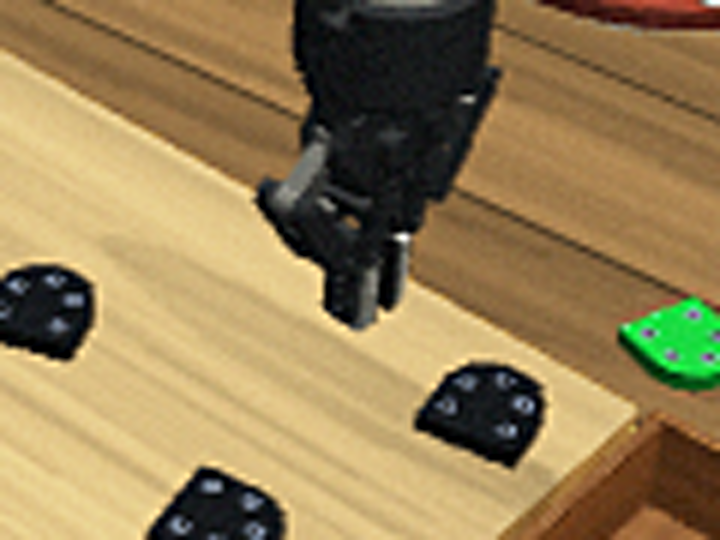

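The enlarged crop shows the fingers hovering behind heel D, which is black and on the block, with clear space round them. Next I lower gently and check the force.

Call:
play_rows:
  motion:
    - {"dp": [0, 0.003, 0.03], "turn": [0, 0, 0]}
    - {"dp": [0, 0.003, 0.05], "turn": [0, 0, 0]}
    - {"dp": [0, 0.003, 0.06], "turn": [0, 0, 0]}
    - {"dp": [0, 0.003, 0.066], "turn": [0, 0, 0]}
    - {"dp": [0, 0.003, 0.07], "turn": [0, 0, 0]}
    - {"dp": [0, 0.003, 0.07], "turn": [0, 0, 0]}

```text
time_s: 3.92
tool_pos: [0.4688, 0.1135, 0.2432]
orientation: [2.302, 2.138, 0.0]
ft_force: [0.1, 0.1, -0.5]
gripper_width: 0.0119
gripper_force: 0.0
```

Call:
play_rows:
  motion:
    - {"dp": [0, 0, 0.004], "turn": [0, 0, 0]}
    - {"dp": [0.04, 0, 0.006], "turn": [0, 0, 0]}
    - {"dp": [0.08, 0, 0.006], "turn": [0, 0, 0]}
    - {"dp": [0.12, 0, 0.006], "turn": [0, 0, 0]}
    - {"dp": [0.16, 0, 0.006], "turn": [0, 0, 0]}
    - {"dp": [0.2, 0, 0.006], "turn": [0, 0, 0]}

```text
time_s: 4.68
tool_pos: [0.4725, 0.1641, 0.2417]
orientation: [2.301, 2.138, -0.0]
ft_force: [-0.4, -0.2, 0.8]
gripper_width: 0.0118
gripper_force: 0.1
```

```bash
python3 - <<'E'
from h import *
go((.24,.069,.069))
s=snapshot("scene");c=proj(s,O+.15*E+.069*N+[0,0,.08])[0].astype(int)
x,y=c-[60,50];save("tip2",cv2.resize(s["pixels"][max(y,0):y+90,x:x+120],(720,540),interpolation=cv2.INTER_CUBIC))
E
```

```text
t 4.67 s,u,tip [0.1459 0.069  0.0687] w 0.0118 F [-0.4 -0.2  0.8] q [ 0.07 -0.17 -0.47  1.27 -0.    1.72]
turn [0.     0.0001 0.0026]
(0.24, 0.069, 0.069) dp [ 0.3762  0.0017 -0.0013]
```

View pics/tip2.png

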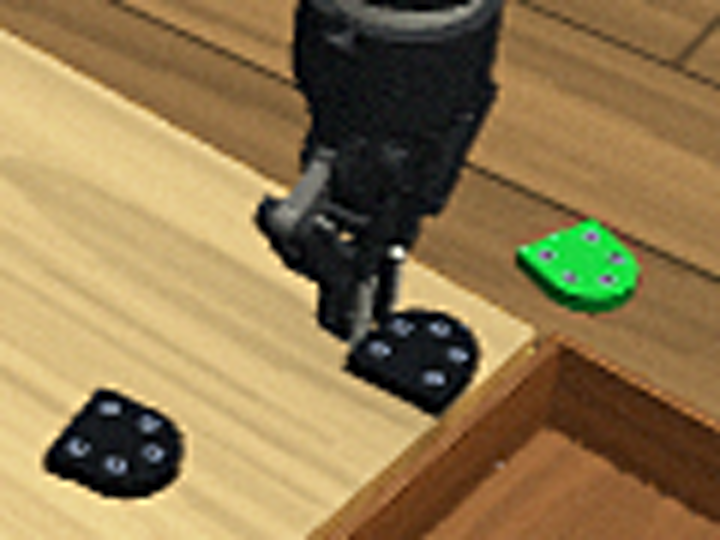

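The fingers are behind heel D and pushing it at its edge, not riding up on it.

Call:
play_rows:
  motion:
    - {"dp": [0.05, 0, 0], "turn": [0, 0, 0]}
    - {"dp": [0.1, 0, 0], "turn": [0, 0, 0]}
    - {"dp": [0.15, 0, 0], "turn": [0, 0, 0]}
    - {"dp": [0.2, 0, 0], "turn": [0, 0, 0]}
    - {"dp": [0.25, 0, 0], "turn": [0, 0, 0]}
    - {"dp": [0.3, 0, 0], "turn": [0, 0, 0]}
    - {"dp": [0.35, 0, 0], "turn": [0, 0, 0]}
    - {"dp": [0.38, 0, 0], "turn": [0, 0, 0]}
    - {"dp": [0.38, 0, -0.16], "turn": [0, 0, 0]}
    - {"dp": [0.38, 0, -0.16], "turn": [0, 0, 0]}

```text
time_s: 5.98
tool_pos: [0.4806, 0.2586, 0.2848]
orientation: [2.3, 2.136, 0.007]
ft_force: [0.1, 0.1, -0.4]
gripper_width: 0.012
gripper_force: 0.0
```

```bash
python3 - <<'E'
from h import *
go((.06,-.053,.105))
s=snapshot("top");im=s["pixels"].astype(int);save("top2",cv2.resize(s["pixels"][130:290,100:380],(798,456),interpolation=cv2.INTER_CUBIC))
E
```

```text
t 5.97 s,u,tip [0.2407 0.0683 0.1118] w 0.012 F [ 0.1  0.1 -0.4] q [ 0.25 -0.05 -0.28  1.34 -0.    1.9 ]
turn [ 0.003  -0.0009  0.0024]
(0.06, -0.053, 0.105) dp [-0.7248  0.4823  0.0283]
```

View pics/top2.png

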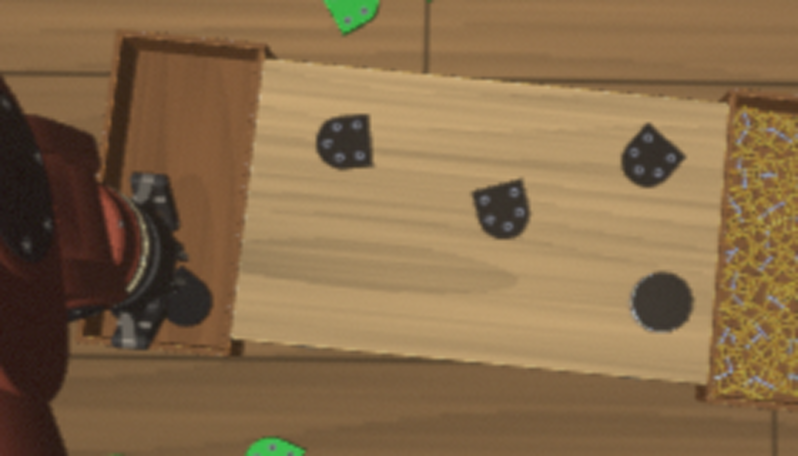

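Heel D is in the empty tray, upside down, at crop (185,297). The others and the jar haven't moved. Next is heel A.

Call:
play_rows:
  motion:
    - {"dp": [-0.725, 0.482, 0.0], "turn": [0, 0, 0.002]}
    - {"dp": [-0.725, 0.482, 0.0], "turn": [0, 0, 0.002]}
    - {"dp": [-0.725, 0.482, 0.0], "turn": [0, 0, 0.002]}
    - {"dp": [-0.725, 0.482, 0.0], "turn": [0, 0, 0.002]}
    - {"dp": [-0.725, 0.482, 0.0], "turn": [0, 0, 0.002]}
    - {"dp": [-0.725, 0.482, 0.08], "turn": [0, 0, 0.002]}
    - {"dp": [-0.725, 0.482, 0.13], "turn": [0, 0, 0.002]}
    - {"dp": [-0.725, 0.482, 0.155], "turn": [0, 0, 0.002]}
    - {"dp": [-0.725, 0.482, 0.167], "turn": [0, 0, 0.002]}
    - {"dp": [-0.725, 0.482, 0.167], "turn": [0, 0, 0.002]}

```text
time_s: 7.28
tool_pos: [0.5863, 0.0687, 0.2401]
orientation: [2.305, 2.135, 0.0]
ft_force: [-0.4, -0.6, -0.5]
gripper_width: 0.012
gripper_force: 0.0
```

```bash
python3 -c "
from h import *
go((.06,-.053,.069),(.24,-.053,.069))"
```

```text
t 7.28 s,u,tip [ 0.0596 -0.0518  0.0671] w 0.012 F [-0.4 -0.6 -0.5] q [-0.1   0.11 -0.2   1.26 -0.    1.54]
turn [0.0002 0.0001 0.0006]
(0.06, -0.053, 0.069) dp [ 0.0017  0.0048 -0.0078]
(0.24, -0.053, 0.069) dp [ 0.7217  0.0055 -0.0078]
```

Call:
play_rows:
  motion:
    - {"dp": [0.04, 0.004, -0.007], "turn": [0, 0, 0]}
    - {"dp": [0.1, 0.004, -0.007], "turn": [0, 0, 0]}
    - {"dp": [0.16, 0.004, -0.007], "turn": [0, 0, 0]}
    - {"dp": [0.22, 0.004, -0.007], "turn": [0, 0, 0]}
    - {"dp": [0.28, 0.004, -0.007], "turn": [0, 0, 0]}
    - {"dp": [0.34, 0.004, -0.007], "turn": [0, 0, 0]}
    - {"dp": [0.4, 0.004, -0.007], "turn": [0, 0, 0]}
    - {"dp": [0.46, 0.004, -0.007], "turn": [0, 0, 0]}
    - {"dp": [0.52, 0.004, -0.007], "turn": [0, 0, 0]}
    - {"dp": [0.58, 0.004, -0.007], "turn": [0, 0, 0]}

```text
time_s: 8.52
tool_pos: [0.5985, 0.2139, 0.2416]
orientation: [2.305, 2.134, -0.0]
ft_force: [0.3, -0.4, -0.4]
gripper_width: 0.0121
gripper_force: 0.0
```

Call:
play_rows:
  motion:
    - {"dp": [0.05, 0, 0], "turn": [0, 0, 0]}
    - {"dp": [0.1, 0, 0], "turn": [0, 0, 0]}
    - {"dp": [0.14, 0, 0], "turn": [0, 0, 0]}
    - {"dp": [0.14, 0, 0], "turn": [0, 0, 0]}
    - {"dp": [0.14, 0, -0.17], "turn": [0, 0, 0]}
    - {"dp": [0.14, 0, -0.17], "turn": [0, 0, 0]}

```text
time_s: 9.28
tool_pos: [0.6024, 0.2477, 0.2881]
orientation: [2.303, 2.132, 0.008]
ft_force: [1.3, 0.6, 1.0]
gripper_width: 0.0118
gripper_force: 0.0
```

```bash
python3 -c "
from h import *
go((-.075,-.008,.11),(-.075,-.008,.069))"
```

```text
t 9.28 s,u,tip [ 0.2393 -0.0539  0.1151] w 0.0118 F [1.3 0.6 1. ] q [ 0.19  0.26  0.06  1.36 -0.    1.84]
turn [ 0.0036 -0.0008  0.0001]
(-0.075, -0.008, 0.11) dp [-1.2572 -0.1841  0.0177]
(-0.075, -0.008, 0.069) dp [-1.2574 -0.1851  0.1817]
```

Call:
play_rows:
  motion:
    - {"dp": [-1.0, -0.184, 0], "turn": [0, 0, 0]}
    - {"dp": [-1.0, -0.184, 0], "turn": [0, 0, 0]}
    - {"dp": [-1.0, -0.184, 0], "turn": [0, 0, 0]}
    - {"dp": [-1.0, -0.184, 0], "turn": [0, 0, 0]}
    - {"dp": [-1.0, -0.184, 0], "turn": [0, 0, 0]}

```text
time_s: 9.9
tool_pos: [0.5351, -0.0014, 0.2838]
orientation: [2.311, 2.128, -0.001]
ft_force: [-1.5, 1.0, -0.0]
gripper_width: 0.0118
gripper_force: 0.0
```

Call:
play_rows:
  motion:
    - {"dp": [-0.257, 0, 0], "turn": [0, 0, 0]}
    - {"dp": [-0.257, 0, 0], "turn": [0, 0, 0]}
    - {"dp": [-0.257, 0, 0.08], "turn": [0, 0, 0]}
    - {"dp": [-0.257, 0, 0.13], "turn": [0, 0, 0]}
    - {"dp": [-0.257, 0, 0.155], "turn": [0, 0, 0]}
    - {"dp": [-0.257, 0, 0.17], "turn": [0, 0, 0]}
    - {"dp": [-0.257, 0, 0.17], "turn": [0, 0, 0]}

```text
time_s: 10.78
tool_pos: [0.5311, -0.0617, 0.2416]
orientation: [-2.305, -2.135, 0.0]
ft_force: [-0.0, 0.5, -0.7]
gripper_width: 0.0119
gripper_force: 0.0
```

```bash
python3 - <<'E'
from h import *
go((-.075,-.008,.069),(.24,-.008,.069))
s=snapshot("top");save("top3",cv2.resize(s["pixels"][130:290,100:380],(798,456),interpolation=cv2.INTER_CUBIC))
E
```

```text
t 10.78 s,u,tip [-0.0746 -0.0069  0.0686] w 0.0119 F [-0.   0.5 -0.7] q [-0.36 -0.06 -0.37  1.26 -0.    1.29]
turn [-0.0001  0.      0.0007]
(-0.075, -0.008, 0.069) dp [-0.0014  0.0045 -0.0016]
(0.24, -0.008, 0.069) dp [ 1.2586  0.0058 -0.0017]
```

View pics/top3.png

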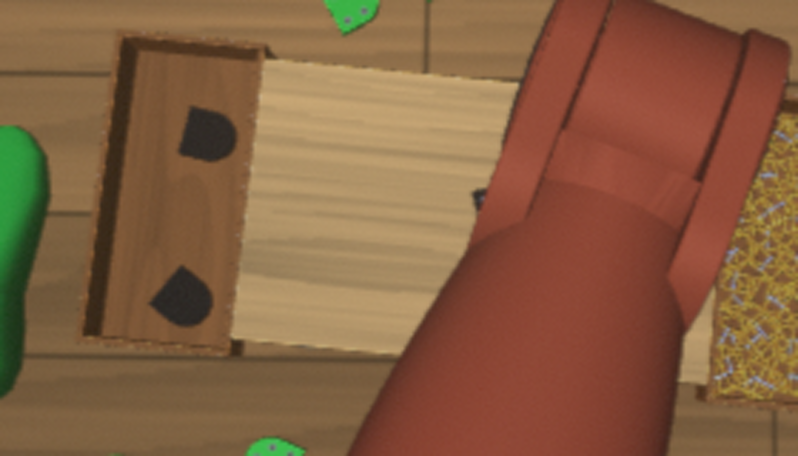

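Heels A and D both lie in the tray, at crop (207,135) and (185,297). Now I sweep C.

Call:
play_rows:
  motion:
    - {"dp": [0.05, 0.005, 0], "turn": [0, 0, 0]}
    - {"dp": [0.11, 0.005, 0], "turn": [0, 0, 0]}
    - {"dp": [0.17, 0.005, 0], "turn": [0, 0, 0]}
    - {"dp": [0.23, 0.005, 0], "turn": [0, 0, 0]}
    - {"dp": [0.29, 0.005, 0], "turn": [0, 0, 0]}
    - {"dp": [0.35, 0.005, 0], "turn": [0, 0, 0]}
    - {"dp": [0.41, 0.005, 0], "turn": [0, 0, 0]}
    - {"dp": [0.47, 0.005, 0], "turn": [0, 0, 0]}
    - {"dp": [0.53, 0.005, 0], "turn": [0, 0, 0]}
    - {"dp": [0.59, 0.005, 0], "turn": [0, 0, 0]}

```text
time_s: 12.08
tool_pos: [0.5438, 0.086, 0.2417]
orientation: [2.305, 2.134, -0.0]
ft_force: [-0.4, -0.5, 0.6]
gripper_width: 0.012
gripper_force: 0.2
```

```bash
python3 - <<'E'
from h import *
go((.24,-.008,.069))
s=snapshot("scene");c=proj(s,O+.09*E-.008*N+[0,0,.08])[0].astype(int)
x,y=c-[100,60];save("tip3",cv2.resize(s["pixels"][y:y+150,x:x+200],(800,600),interpolation=cv2.INTER_CUBIC))
E
```

```text
t 12.07 s,u,tip [ 0.0735 -0.0081  0.0687] w 0.012 F [-0.4 -0.5  0.6] q [-0.08 -0.01 -0.32  1.26 -0.    1.57]
turn [0.     0.0001 0.0004]
(0.24, -0.008, 0.069) dp [ 6.659e-01  2.000e-04 -1.400e-03]
```

View pics/tip3.png

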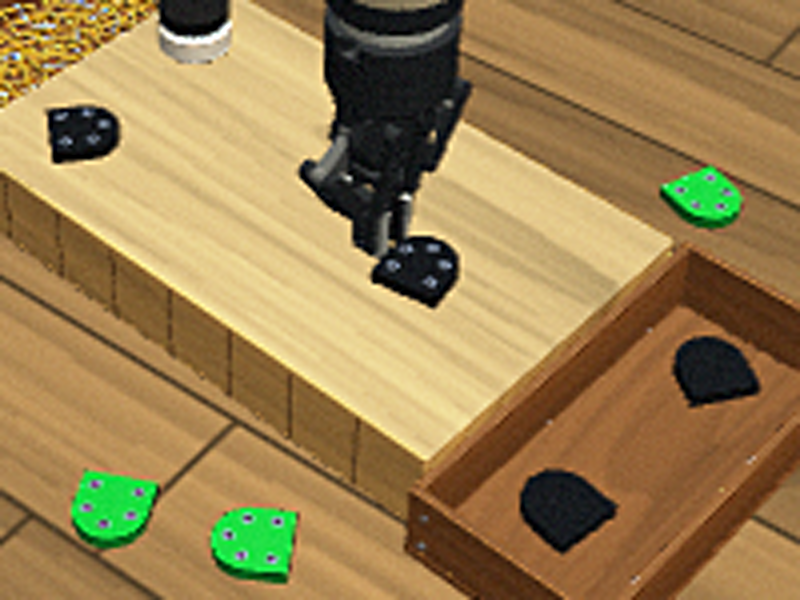

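The crop shows C at (418,270) riding squarely ahead of the fingers. The jar at (195,30) and heel B at (83,133) are in place. I continue the sweep.

Call:
play_rows:
  motion:
    - {"dp": [0.06, 0, 0], "turn": [0, 0, 0]}
    - {"dp": [0.12, 0, 0], "turn": [0, 0, 0]}
    - {"dp": [0.18, 0, 0], "turn": [0, 0, 0]}
    - {"dp": [0.24, 0, 0], "turn": [0, 0, 0]}
    - {"dp": [0.3, 0, 0], "turn": [0, 0, 0]}
    - {"dp": [0.36, 0, 0], "turn": [0, 0, 0]}
    - {"dp": [0.42, 0, 0], "turn": [0, 0, 0]}
    - {"dp": [0.48, 0, 0], "turn": [0, 0, 0]}
    - {"dp": [0.54, 0, 0], "turn": [0, 0, 0]}
    - {"dp": [0.6, 0, 0], "turn": [0, 0, 0]}

```text
time_s: 13.38
tool_pos: [0.5553, 0.2355, 0.2416]
orientation: [2.305, 2.134, -0.0]
ft_force: [0.3, -0.0, 0.3]
gripper_width: 0.0121
gripper_force: 0.0
```

Call:
play_rows:
  motion:
    - {"dp": [0.04, 0, 0], "turn": [0, 0, 0]}
    - {"dp": [0.08, 0, 0], "turn": [0, 0, 0]}
    - {"dp": [0.08, 0, 0], "turn": [0, 0, 0]}
    - {"dp": [0.08, 0, -0.17], "turn": [0, 0, 0]}
    - {"dp": [0.08, 0, -0.17], "turn": [0, 0, 0]}
    - {"dp": [0.08, 0, -0.17], "turn": [0, 0, 0]}

```text
time_s: 14.12
tool_pos: [0.5568, 0.2542, 0.284]
orientation: [2.305, 2.134, -0.0]
ft_force: [-0.9, -1.1, 0.0]
gripper_width: 0.0119
gripper_force: 0.0
```

```bash
python3 -c "
from h import *
go((-.186,-.062,.11),(-.186,-.062,.069))"
```

```text
t 14.12 s,u,tip [ 0.2423 -0.008   0.111 ] w 0.0119 F [-0.9 -1.1  0. ] q [ 0.21  0.15 -0.07  1.35 -0.    1.86]
turn [0.0001 0.0001 0.0001]
(-0.186, -0.062, 0.11) dp [-1.7131  0.2155  0.0042]
(-0.186, -0.062, 0.069) dp [-1.7131  0.2155  0.1682]
```

Call:
play_rows:
  motion:
    - {"dp": [-0.9, 0.1, 0], "turn": [0, 0, 0]}
    - {"dp": [-0.9, 0.1, 0], "turn": [0, 0, 0]}
    - {"dp": [-0.9, 0.1, 0], "turn": [0, 0, 0]}
    - {"dp": [-0.9, 0.1, 0], "turn": [0, 0, 0]}
    - {"dp": [-0.9, 0.1, 0], "turn": [0, 0, 0]}

```text
time_s: 14.75
tool_pos: [0.5641, 0.0256, 0.283]
orientation: [-2.309, -2.129, 0.002]
ft_force: [-1.3, 0.7, 0.8]
gripper_width: 0.0118
gripper_force: 0.0
```

Call:
play_rows:
  motion:
    - {"dp": [-0.829, 0.115, 0], "turn": [0, 0, 0]}
    - {"dp": [-0.829, 0.115, 0], "turn": [0, 0, 0]}
    - {"dp": [-0.829, 0.115, 0], "turn": [0, 0, 0]}
    - {"dp": [-0.829, 0.115, 0], "turn": [0, 0, 0]}
    - {"dp": [-0.829, 0.115, 0], "turn": [0, 0, 0]}
    - {"dp": [-0.829, 0.115, 0.08], "turn": [0, 0, 0]}
    - {"dp": [-0.829, 0.115, 0.13], "turn": [0, 0, 0]}
    - {"dp": [-0.829, 0.115, 0.155], "turn": [0, 0, 0]}
    - {"dp": [-0.829, 0.115, 0.168], "turn": [0, 0, 0]}
    - {"dp": [-0.829, 0.115, 0.168], "turn": [0, 0, 0]}

```text
time_s: 16.0
tool_pos: [0.5772, -0.1805, 0.2423]
orientation: [2.305, 2.134, -0.0]
ft_force: [0.7, 0.3, 0.5]
gripper_width: 0.0122
gripper_force: 0.0
```

```bash
python3 - <<'E'
from h import *
go((-.19,-.062,.069),(.24,-.062,.069))
s=snapshot("scene");c=proj(s,O-.14*E-.05*N+[0,0,.08])[0].astype(int)
x,y=c-[60,50];x=max(x,0);save("tip4",cv2.resize(s["pixels"][y:y+90,x:x+120],(720,540),interpolation=cv2.INTER_CUBIC))
E
```

```text
t 16.0 s,u,tip [-0.1895 -0.062   0.0693] w 0.0122 F [0.7 0.3 0.5] q [-0.52  0.15 -0.15  1.27 -0.    1.13]
turn [0.0001 0.0001 0.0005]
(-0.19, -0.062, 0.069) dp [-0.0019  0.      0.001 ]
(0.24, -0.062, 0.069) dp [1.7181e+00 1.3000e-03 8.0000e-04]
```

View pics/tip4.png

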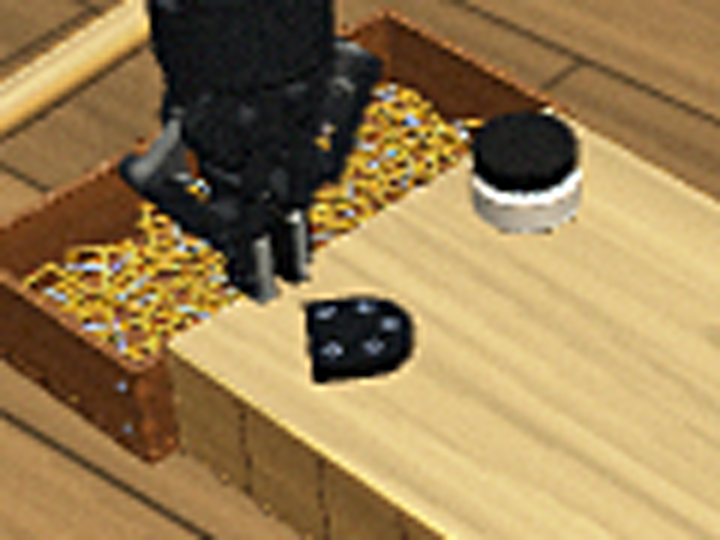

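The fingers are on the block end behind heel B, aimed at its corner, and clear of the jar. I start slowly.

Call:
play_rows:
  motion:
    - {"dp": [0.04, 0, 0], "turn": [0, 0, 0]}
    - {"dp": [0.08, 0, 0], "turn": [0, 0, 0]}
    - {"dp": [0.12, 0, 0], "turn": [0, 0, 0]}
    - {"dp": [0.16, 0, 0], "turn": [0, 0, 0]}
    - {"dp": [0.2, 0, 0], "turn": [0, 0, 0]}
    - {"dp": [0.24, 0, 0], "turn": [0, 0, 0]}
    - {"dp": [0.28, 0, 0], "turn": [0, 0, 0]}
    - {"dp": [0.32, 0, 0], "turn": [0, 0, 0]}
    - {"dp": [0.36, 0, 0], "turn": [0, 0, 0]}
    - {"dp": [0.4, 0, 0], "turn": [0, 0, 0]}

```text
time_s: 17.3
tool_pos: [0.5849, -0.0802, 0.2422]
orientation: [2.305, 2.134, -0.0]
ft_force: [-0.3, -1.3, -0.1]
gripper_width: 0.012
gripper_force: 0.2
```

```bash
python3 - <<'E'
from h import *
go((.24,-.062,.069))
s=snapshot("scene");c=proj(s,O-.03*E-.02*N+[0,0,.08])[0].astype(int)
x,y=c-[80,60];x=max(x,0);save("tip5",cv2.resize(s["pixels"][y:y+120,x:x+160],(800,600),interpolation=cv2.INTER_CUBIC))
E
```

```text
t 17.3 s,u,tip [-0.089  -0.0619  0.0692] w 0.012 F [-0.3 -1.3 -0.1] q [-0.36  0.11 -0.19  1.27 -0.    1.29]
turn [0.     0.0001 0.0004]
(0.24, -0.062, 0.069) dp [1.316e+00 1.200e-03 7.000e-04]
```

View pics/tip5.png

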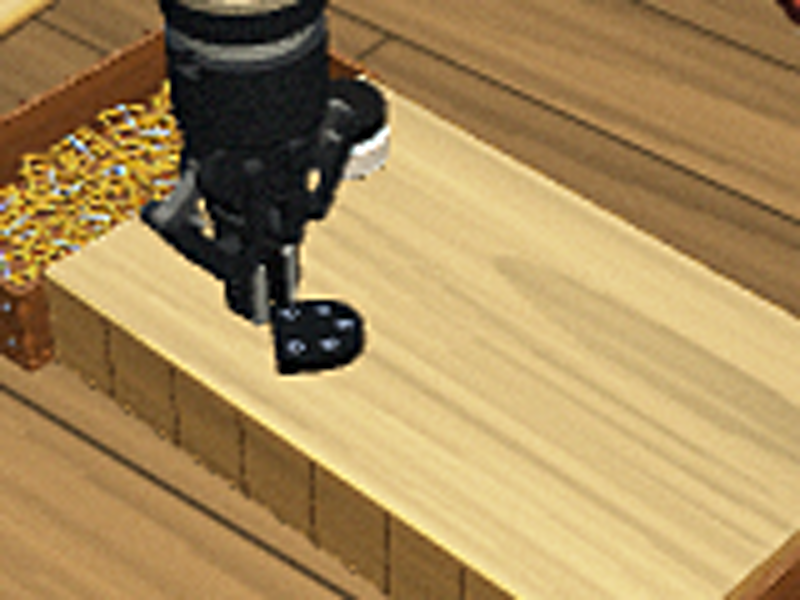

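B is riding stably with its corner between the fingertips. I continue to the end.

Call:
play_rows:
  motion:
    - {"dp": [0.06, 0, 0], "turn": [0, 0, 0]}
    - {"dp": [0.12, 0, 0], "turn": [0, 0, 0]}
    - {"dp": [0.18, 0, 0], "turn": [0, 0, 0]}
    - {"dp": [0.24, 0, 0], "turn": [0, 0, 0]}
    - {"dp": [0.3, 0, 0], "turn": [0, 0, 0]}
    - {"dp": [0.36, 0, 0], "turn": [0, 0, 0]}
    - {"dp": [0.42, 0, 0], "turn": [0, 0, 0]}
    - {"dp": [0.48, 0, 0], "turn": [0, 0, 0]}
    - {"dp": [0.54, 0, 0], "turn": [0, 0, 0]}
    - {"dp": [0.6, 0, 0], "turn": [0, 0, 0]}

```text
time_s: 18.6
tool_pos: [0.5964, 0.0696, 0.2422]
orientation: [2.305, 2.134, -0.0]
ft_force: [-0.6, 0.4, -0.9]
gripper_width: 0.012
gripper_force: 0.1
```

Call:
play_rows:
  motion:
    - {"dp": [0.06, 0, 0], "turn": [0, 0, 0]}
    - {"dp": [0.12, 0, 0], "turn": [0, 0, 0]}
    - {"dp": [0.18, 0, 0], "turn": [0, 0, 0]}
    - {"dp": [0.24, 0, 0], "turn": [0, 0, 0]}
    - {"dp": [0.3, 0, 0], "turn": [0, 0, 0]}
    - {"dp": [0.36, 0, 0], "turn": [0, 0, 0]}
    - {"dp": [0.42, 0, 0], "turn": [0, 0, 0]}
    - {"dp": [0.48, 0, 0], "turn": [0, 0, 0]}
    - {"dp": [0.54, 0, 0], "turn": [0, 0, 0]}
    - {"dp": [0.6, 0, 0], "turn": [0, 0, 0]}

```text
time_s: 19.85
tool_pos: [0.6079, 0.2192, 0.2421]
orientation: [2.305, 2.134, -0.0]
ft_force: [0.5, -0.9, 1.0]
gripper_width: 0.0121
gripper_force: 0.0
```

Call:
play_rows:
  motion:
    - {"dp": [0.06, 0, 0], "turn": [0, 0, 0]}
    - {"dp": [0.12, 0, 0], "turn": [0, 0, 0]}
    - {"dp": [0.12, 0, 0], "turn": [0, 0, 0]}
    - {"dp": [0.12, 0, -0.2], "turn": [0, 0, 0]}
    - {"dp": [0.12, 0, -0.4], "turn": [0, 0, 0]}
    - {"dp": [-0.88, 0.1, -0.5], "turn": [0, 0, 0]}
    - {"dp": [-0.88, 0.1, -0.5], "turn": [0, 0, 0]}
    - {"dp": [-0.88, 0.1, -0.5], "turn": [0, 0, 0]}
    - {"dp": [-0.88, 0.1, -0.5], "turn": [0, 0, 0]}
    - {"dp": [-0.88, 0.1, -0.5], "turn": [0, 0, 0]}

```text
time_s: 21.1
tool_pos: [0.6159, -0.0076, 0.3677]
orientation: [2.31, 2.127, -0.0]
ft_force: [0.5, 0.5, 0.2]
gripper_width: 0.0117
gripper_force: 0.0
```

```bash
python3 - <<'E'
from h import *
go((0,0,.2))
s=snapshot("scene");save("scene9",cv2.resize(s["pixels"][100:360,130:477],(800,599),interpolation=cv2.INTER_CUBIC))
E
```

```text
t 21.1 s,u,tip [-0.0141 -0.0872  0.1947] w 0.0117 F [0.5 0.5 0.2] q [-0.22  0.15  0.08  1.5  -0.    1.43]
turn [ 0.0006  0.0007 -0.0032]
(0, 0, 0.2) dp [ 0.0548 -0.3491 -0.0214]
```

View pics/scene9.png

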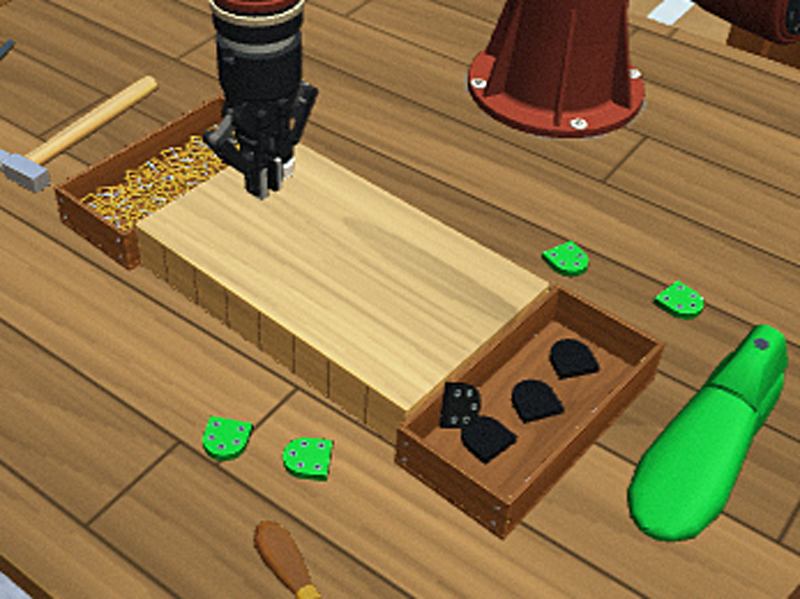

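All four heels are in the empty tray: three lie flat, and one leans against the wall inside at crop (460,403). The jar, last, hammer and green look-alikes are untouched, and the gripper is clear.

```bash
python3 -c "
from plant import *
print(close_job())"
```

```text
the job is handed in; nothing more can be done
None
```

All four black heels are in the empty wooden tray, three flat and one leaning against the inside wall. I touched nothing else, though the gripper partly hid the jar in the last picture; the job is handed in at about 21 s.

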